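# Serve the dark bun with the tongs at a home-office desk

### The arm

A 6-joint arm with a two-finger parallel gripper is mounted at the origin on the work surface. World frame = base frame: x ahead of the robot, y to its left, z up, the work surface at z = 0. Lengths are in m, angles in rad, forces in N, time in s.
With the tool pointing down it reaches from about 0.3 to 0.775 m from the base axis. Payload 14.6 kg.
Tool frame: the origin (TCP) lies at the very end of the fingers, on their centre line; the grasp point (between the pads) lies 19 mm behind it; z points along the fingers, y is the line along which they close (so a half turn about z gives the same grasp; the last joint's range is limited). The gripper opens to 94 mm and grips with 3 to 60 N. Pads are 16 mm wide; open, the fingers measure 119 mm over their backs; the gripper's body (75 mm by 177 mm) begins 78 mm behind the grasp point.
Start: joints at [1.264, 0.3, 1.521, -0, 1.321, -0.067], TCP at [0.131, 0.534, 0.205] pointing down, gripper open.
Joint ranges: [-3.03, 3.03], [-0.79, 2.21], [0.23, 2.52], [-1.04, 4.18], [0, 3.07], [-2.55, 2.55]. Speed limits (rad/s): [2.22, 2.22, 2.57, 3.14, 3.14, 3.14].

### API

Orientations are given as [roll, pitch, yaw] about the fixed x, y, z axes, in that order (R = Rz(yaw) Ry(pitch) Rx(roll)).
In Python, from station import status, vision, order, silhouettes gives the robot as it stands. The module is installed in compiled form; this text tells all that it offers.
- The arm moves only by the shell command python3 -m pendant 'ROWS' [FORCE]. ROWS is JSON, one flat list of numbers, 7 for each row, row after row: the shift along the tool's x, y, z in units of 500 mm (1.0 is 500 mm), then the turn, a rotation vector about the tool's x, y, z in units of 90 degrees (1.0 is 90 degrees), then the opening, from -1 (shut) to 1 (fully open). A call has 1 to 12 rows; each row is the pose to reach, as a shift and turn from the pose commanded when the call began, along the tool's axes at that moment; what a row does not reach only later rows make up. A row lasts 1/10 s, in which the tool goes at most 50 mm and 8.59 degrees, less where a joint would pass 70% of its speed; a pose out of reach is approached as far as the arm can. A call with a number of a shift or a turn outside -1 to 1 is refused whole. A call with a gripper value outside its range is refused whole. The fingers move at their own pace and stop on an object; FORCE is the grip in N (left out, the last holds). Time passes only in rows, so rows that repeat a pose let the fingers close. It gives the time, the measured TCP pose, the force, the opening and the grip force at its end, in the units of the state.
- status.get_obs(): the state, without advancing time (a new reading comes with each control period).
- vision.camera(name): name is "scene" or "side" or "wrist"; returns a dict with "pixels" (480x640x3 uint8, red, green, blue), "K" (3x3 intrinsics, pixels), "k1" (the pictures are not rectified: a ray, as slopes to the right and down, at radius r is drawn at 1 + k1 r^2 times it, then the intrinsics apply), "R" (3x3) and "t" (3): a world point X has camera coordinates R X + t. Camera axes: x right, y down, z forward; pixel columns grow to the right and rows downward; lengths in m; the calibration is good to about 2 mm. A picture is of the moment at which its call begins. There is no depth.
- order.hand_in(): hands the job in; it is judged then, once.
Trained networks look in a picture, given as the dict that the camera call returned (one of the last four; its "shot" number tells which), for a name from the list of things; names that differ only in an ending like _2 or _b are one class to them, and where a whole thing is asked for, a point or a joint stands for the part that bears it (a point fixed in the world has none). Each returns a list of dicts, best first, with "score" (0 to 1); they miss things now and then, are a little off and sometimes report something else, mostly with a low value. They report only what shows in the picture. A call takes as long as a camera call. They do not tell look-alikes from the thing itself.
- silhouettes(target, picture): "region" (480x640 bool, what is visible of it) and "extent" ([left, top, right, bottom] in pixels, round what is visible of it).
The state is a dict: "time_s": time; "qpos": joint angles; "joint_vel": joint speeds; "tau": joint torques, N m; "ee_pos": TCP position; "eef_rot": TCP orientation; "force": force on the tool from outside, world axes, zero at the start; "moment": the same for the moment, N m; "grip_width": finger opening in m; "grip_force": force on a finger pad.
Only numpy, scipy, OpenCV 4.12 (cv2) and the standard library are available. Lean on these libraries where they do the work, as an engineer would, in place of code of your own. Each camera call takes 0.05 s, during which the arm holds its last target. There are 200 camera calls.

### The job

Coffee break: pick up the tongs, take the dark brown bun off the wooden board with them, without touching the bun with the gripper's fingers, and bring it over the empty blue plate. Finish while holding it there: the tongs stay squeezed in the gripper with the bun between their tips, kept still over the plate and at least 10 cm above the desk, nothing put down. Leave the pale bun, the mug and the pot plant where they are.

Things in the scene. Friction and masses are not known exactly. Their poses are not given: they have to be found in the camera images.
- tongs: Steel tongs with red tips lying flat, 210 mm long; blades 4 mm thick, 24 mm tall on edge, opening sideways (y). 100 g. Origin: midline, underside, mid of the 60 mm long grip zone, within 25 mm of the centre of mass; x along the midline to the tips, z up. Hinge (dark, radius 12 mm) 100 mm behind it. At rest 53 mm over the outsides at the grip zone; closed on a bun 36 mm. Turns with the left blade.
- tong_hinge (a joint): Closing angle of the blades, rad: 0 open, about 0.17 on a bun, 0.40 shut. Sprung open: at the grip zone about 4 N starts closing, about 7 N closes to 46 mm at the tips. Squeezed 6 to 8 mm at the grip zone (to 46 mm over the outsides) they can be carried by the spring force with tips still about 64 mm apart; 20 to 25 N grips a bun firmly.
- dark_bun: The dark brown round bun to be served, diameter 46 mm, 42 mm tall, sides straight from 6 to 28 mm up, about 40 g, firm. Loose on the board. Origin: centre of its underside, z up.
- pale_bun: A pale golden bun of the same size, the other one on the board, its centre 100 mm from the dark one; to be left alone. Origin: centre of its underside.
- board: Wooden serving board, fixed, 130 mm (x) by 200 mm (y) by 18 mm tall, no rim. Origin: centre of its underside. The two buns stand on its y centreline, 50 mm either side of its centre.
- plate: Empty blue side plate, fixed, rim radius 65 mm, 14 mm tall. Origin: centre of its underside, on the desk.
- mug: White mug, rim radius 38 mm, 90 mm tall, handle on its own +y side, bystander. Origin: centre of its underside.
- pot_plant: Small green plant in a terracotta pot, pot radius 36 mm, about 110 mm tall with its leaves, bystander. Origin: centre of its underside.
- tongs_bite (a point): Midpoint between the open red tips, 85 mm ahead of the tongs' origin, 12 mm above their underside: the bun's centre belongs here. The tips are 77 mm apart inside at rest and 42 mm long; 1 mm of closing at the grip zone is about 1.85 mm here. Moves with the left blade when squeezed.
Mind the look-alikes: they are no part of the job. What is meant by the dark_bun is not green or purple, and is the smaller of those in its own colour.

How it is judged:
By the outcome, as a careful person would: the job done as asked, in the order asked, and still so for the second after the job is handed in, while the arm keeps its last pose, push and grip.
It also fails if it takes over 45 s, if anything falls off the work surface, if the arm or the gripper's body presses on something with over 40 N, if the wrist force passes 120 N, or if a joint passes its speed limit or range.

## Working session

There is one attempt and no reset: what is moved stays moved. The work goes in short steps, Python scripts to look and compute and a shell command to move; the robot and the scene stay as the last step left them, time stands still between calls to the robot, and variables do not carry over. Pictures are saved under pics/ and viewed, at most 10 in all, crops included, and the job is handed in when it is done.

```bash
mkdir -p pics; python3 - <<'E'
from station import status, vision, silhouettes
import cv2, numpy as np
o=status.get_obs();print({k:np.round(v,3).tolist() for k,v in o.items()})
ims=[]
for n in ["scene","side"]:
    c=vision.camera(n);cv2.imwrite(f"pics/{n}0.png",c["pixels"][:,:,::-1])
    print(n,np.round(c["R"],3).tolist(),np.round(c["t"],3),c["K"],c["k1"])
    for t in ["tongs","dark_bun","pale_bun","board","plate","mug","pot_plant"]:
        for d in silhouettes(t,c)[:5]: 
            r=d["region"];ys,xs=np.nonzero(r)
            print(t,round(d["score"],2),d["extent"],r.sum(),round(xs.mean()),round(ys.mean()),c["pixels"][r].mean(0).round())
E
```

```text
{'time_s': 0.0, 'qpos': [1.264, 0.3, 1.522, -0.0, 1.321, -0.067], 'joint_vel': [0.0, 0.001, 0.001, -0.0, 0.001, -0.001], 'tau': [0.002, -53.181, -35.274, 0.071, 0.024, -0.0], 'ee_pos': [0.131, 0.534, 0.205], 'eef_rot': [-3.14, -0.0, 2.902], 'force': [-0.007, 0.051, -0.069], 'moment': [-0.016, 0.048, -0.025], 'grip_force': 0.0, 'grip_width': 0.094}
scene [[0.819, 0.574, 0.003], [0.465, -0.661, -0.59], [-0.337, 0.484, -0.808]] [-0.48  -0.236  1.38 ] [[516.51850275   0.         319.32285563]
 [  0.         516.51850275 235.56738186]
 [  0.           0.           1.        ]] -0.006513138468074047
tongs 0.82 [181.1, 276.3, 263.9, 367.0] 863 216 311 [73. 64. 64.]
dark_bun 0.85 [253.3, 255.8, 272.5, 279.7] 410 261 267 [54. 31. 70.]
dark_bun 0.77 [322.2, 259.0, 341.0, 283.2] 390 331 269 [25. 12.  6.]
dark_bun 0.65 [284.7, 311.6, 320.9, 347.7] 977 301 330 [29. 17. 13.]
dark_bun 0.6 [382.7, 292.1, 415.2, 328.3] 819 399 313 [26. 66. 33.]
pale_bun 0.78 [352.3, 230.2, 372.9, 255.1] 393 363 242 [100.  82.  50.]
board 0.89 [294.5, 222.7, 394.0, 309.8] 3882 346 265 [87. 60. 39.]
plate 0.62 [324.4, 
[... 562 characters left out ...]
.  9.]
dark_bun 0.82 [396.2, 238.7, 420.0, 271.6] 688 407 255 [30. 74. 40.]
dark_bun 0.78 [344.3, 284.9, 376.8, 323.6] 969 361 303 [32. 18. 12.]
dark_bun 0.63 [267.2, 276.9, 285.7, 302.4] 447 275 290 [63. 36. 81.]
pale_bun 0.92 [322.4, 224.7, 342.6, 242.7] 374 334 232 [110.  91.  59.]
pale_bun 0.6 [271.5, 142.2, 312.7, 184.3] 1105 285 162 [96. 99. 94.]
board 0.71 [303.7, 227.3, 361.4, 284.0] 2467 333 258 [104.  73.  48.]
board 0.37 [219.9, 320.2, 337.9, 363.4] 2229 281 342 [84. 72. 73.]
mug 0.59 [270.9, 142.8, 312.1, 182.4] 1110 286 162 [96. 99. 94.]
pot_plant 0.93 [349.7, 345.8, 395.5, 416.1] 2307 371 385 [68. 61. 40.]
pot_plant 0.73 [225.2, 186.2, 269.6, 212.9] 864 249 201 [ 54.  81. 104.]
```

View pics/scene0.png

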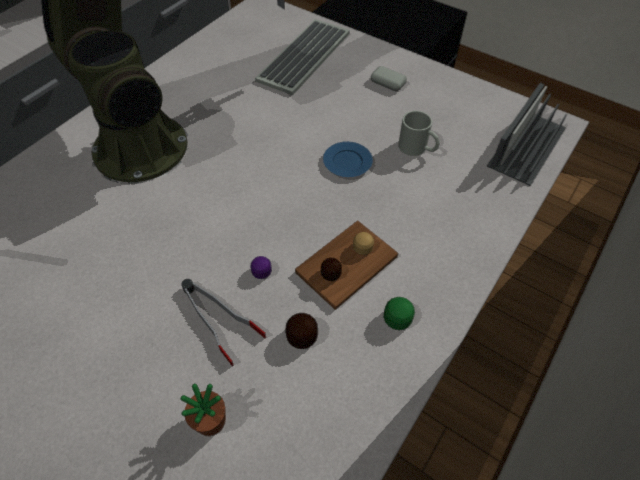

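View pics/side0.png

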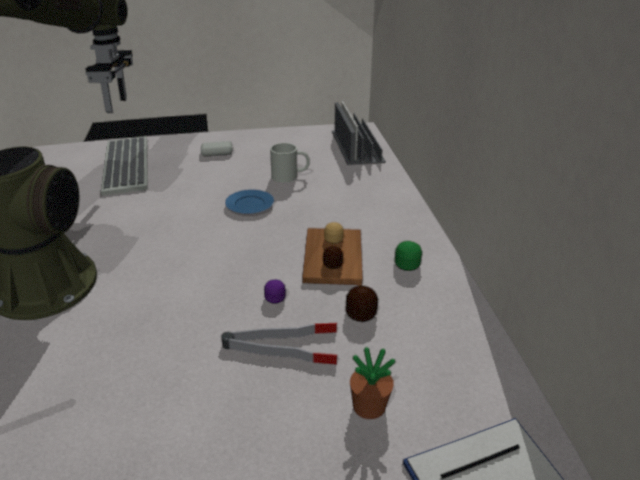

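Scene picture candidates for the bun: purple (261,267), small dark brown on the board (331,269), large dark brown on the desk (301,330) and green (399,313). I choose the small brown one at (331,269), which is (333,257) in the side view. The tongs have their hinge at (188,286) and red tips at (258,328) and (226,355). The plate is at (348,159).

```bash
cat > h.py <<'E'
import numpy as np, cv2
from station import status, vision, silhouettes
def dist(c): return np.array([c["k1"],0,0,0,0.])
def proj(c,X):
    rv=cv2.Rodrigues(np.array(c["R"]))[0]
    return cv2.projectPoints(np.atleast_2d(np.array(X,float)),rv,np.array(c["t"],float),np.array(c["K"]),dist(c))[0][:,0]
def ray(c,p):
    u=cv2.undistortPoints(np.array(p,float).reshape(-1,1,2),np.array(c["K"]),dist(c))[:,0]
    R=np.array(c["R"]);d=np.c_[u,np.ones(len(u))]@R
    return -R.T@np.array(c["t"]),d
def onz(c,p,z):
    o,d=ray(c,p);return o+d*((z-o[2])/d[:,2])[:,None]
def tri(obs):
    A=np.zeros((3,3));b=np.zeros(3);L=[]
    for c,p in obs:
        o,d=ray(c,p);d=d[0]/np.linalg.norm(d[0]);P=np.eye(3)-np.outer(d,d);A+=P;b+=P@o;L.append((o,P))
    x=np.linalg.solve(A,b);return x,max(np.linalg.norm(P@(x-o)) for o,P in L)
def cen(r):
    ys,xs=np.nonzero(r);return [xs.mean(),ys.mean()]
def red(c):
    p=c["pixels"].astype(int);m=((p[...,0]>60)&(p[...,1]<.35*p[...,0])&(p[...,2]<.4*p[...,0])).astype(np.uint8)
    n,l,s,ce=cv2.connectedComponentsWithStats(m)
    return [(s[i].tolist(),ce[i].round(1).tolist()) for i in range(1,n) if s[i][4]>25]
E
python3 - <<'E'
from h import *
A=vision.camera("scene");B=vision.camera("side")
for c in (A,B): print(red(c))
def best(t,c,near):
    ds=silhouettes(t,c); return min(ds,key=lambda d:np.hypot(*(np.array(cen(d["region"]))-near)))["region"]
for t,a,b in [("dark_bun",(331,269),(333,257)),("pale_bun",(363,242),(334,232)),("board",(346,265),(333,258)),("plate",(348,159),(249,201)),("mug",(416,134),(286,162)),("pot_plant",(205,411),(371,385))]:
    ra,rb=best(t,A,a),best(t,B,b) if t!="plate" else best("pot_plant",B,b)
    x,e=tri([(A,cen(ra)),(B,cen(rb))]);print(t,x.round(4),e.round(4))
for n,a,b in [("distract big",(301,330),(361,303)),("purple",(261,267),(275,290)),("hinge",(188,286),(227,340))]:
    print(n,*tri([(A,a),(B,b)]))
print(onz(A,[(188,286)],.024),onz(B,[(227,340)],.012))
i=A["pixels"][200:320,280:430,::-1];cv2.imwrite("pics/crop.png",np.clip(cv2.resize(i,None,fx=4,fy=4,interpolation=2)*1.6,0,255))
E
```

```text
[([250, 322, 14, 12, 26], [256.6, 327.3]), ([219, 346, 12, 16, 28], [224.8, 353.9])]
[([316, 324, 20, 9, 160], [325.4, 327.6]), ([314, 354, 22, 10, 168], [324.4, 358.3])]
dark_bun [ 0.6469 -0.044   0.0388] 0.0003
pale_bun [0.667  0.0542 0.037 ] 0.0001
board [ 0.6559  0.0042 -0.002 ] 0.0003
plate [0.6088 0.0738 0.0849] 0.1167
mug [0.5982 0.4277 0.0431] 0.0001
pot_plant [ 0.6377 -0.4282  0.0549] 0.0005
distract big [ 0.67613624 -0.19216415  0.02640645] 7.522561220753212e-05
purple [ 0.51273338 -0.11812001  0.02002866] 0.00037541946142739775
hinge [ 0.40929025 -0.24243278  0.00990456] 0.00047625938013477683
[[ 0.41789614 -0.24719569  0.024     ]] [[ 0.4090544  -0.24416372  0.012     ]][ WARN:0@3.670] global loadsave.cpp:1063 imwrite_ Unsupported depth image for selected encoder is fallbacked to CV_8U.
```

View pics/crop.png

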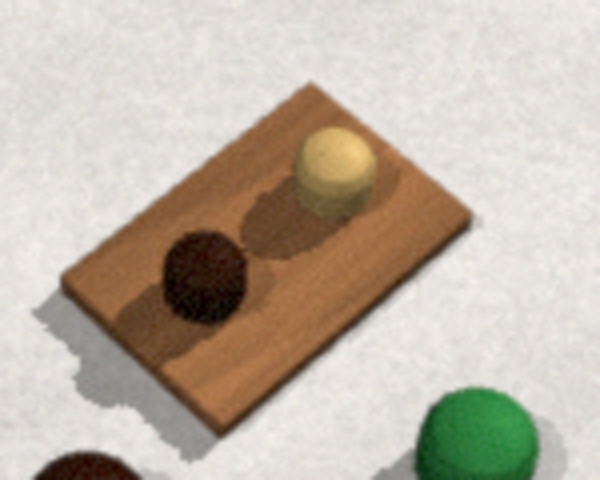

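The crop confirms it: a dark brown bun stands on the board at crop (205,278), next to the pale one at (335,170). The larger brown ball is off the board. Next I compute the tongs and plate, then approach for a wrist view.

```bash
python3 - <<'E'
from h import *
A=vision.camera("scene");B=vision.camera("side");W=vision.camera("wrist")
L=tri([(A,red(A)[0][1]),(B,red(B)[0][1])]);R=tri([(A,red(A)[1][1]),(B,red(B)[1][1])])
print(L,R, onz(B,[red(B)[0][1],red(B)[1][1]],.012))
h=np.array([.409,-.243]);m=(L[0]+R[0])[:2]/2;d=m-h;print("yaw",np.arctan2(d[1],d[0]),np.linalg.norm(d))
for n,c,p in (("A",A,(348,159)),("B",B,(249,201))):
    print("plate",onz(c,[p],.010))
o=status.get_obs();Rt=np.array(W["R"]);print("wristcam centre",-Rt.T@np.array(W["t"])-o["ee_pos"],Rt.round(2).tolist(),W["K"][0])
E
```

```text
(array([ 0.59569632, -0.23635889,  0.01377431]), np.float64(0.0022119739022393595)) (array([ 0.58073594, -0.31634713,  0.01228272]), np.float64(0.0008175881750129481)) [[ 0.59740552 -0.23674451  0.012     ]
 [ 0.58130302 -0.31687095  0.012     ]]
yaw -0.18399994811718864 0.18229329170247627
plate [[0.484116   0.27602763 0.01      ]]
plate [[0.48263274 0.27756014 0.01      ]]
wristcam centre [-0.07750254  0.01853419  0.17846778] [[0.24, 0.97, 0.0], [0.93, -0.23, 0.28], [0.27, -0.06, -0.96]] [349.95014932   0.         317.02741991]
```

```bash
python3 -m pendant '[-0.9,-0.5,0,0,0,0,1, -0.9,-0.5,0,0,0,0,1, -0.9,-0.5,0,0,0,0,1, -0.9,-0.5,0,0,0,0,1, -0.9,-0.5,0,0,0,0,1, -0.9,-0.5,0,0,0,0,1, -0.9,-0.5,0,0,0,0,1, -0.9,-0.5,0,0,0,0,1, -0.9,-0.5,0,0,0,0,1, -0.9,-0.5,0,0,0,0,1, -0.9,-0.5,0,0,0,0,1]' 10
python3 -m pendant '[-0.21,-0.87,0,0,0,-0.03,1, -0.21,-0.87,0,0,0,-0.03,1, -0.21,-0.87,0,0,0,-0.03,1, -0.21,-0.87,0,0,0,-0.03,1, -0.21,-0.87,0,0,0,-0.03,1, -0.21,-0.87,0,0,0,-0.03,1, -0.21,-0.87,0,0,0,-0.03,1, -0.21,-0.87,0,0,0,-0.03,1, -0.21,-0.87,0,0,0,-0.03,1, -0.21,-0.87,0,0,0,-0.03,1, -0.21,-0.87,0,0,0,-0.03,1]'
python3 - <<'E'
from h import *
W=vision.camera("wrist");cv2.imwrite("pics/w1.png",W["pixels"][:,:,::-1]);print(red(W),proj(W,[[.409,-.243,.024],[.507,-.2615,0]]))
for d in silhouettes("tongs",W): print(d["score"],d["extent"],d["region"].sum())
E
```

```text
time_s: 2.75
ee_pos: [0.5107, 0.1814, 0.2052]
eef_rot: [-3.141, 0.0, 2.898]
force: [-0.5, 0.1, 0.2]
grip_width: 0.0942
grip_force: 0.0
time_s: 3.85
ee_pos: [0.5069, -0.2631, 0.2051]
eef_rot: [3.141, -0.001, 2.948]
force: [-0.1, -0.1, 0.6]
grip_width: 0.0939
grip_force: 0.0
[([282, 279, 4, 32, 74], [283.2, 293.6]), ([353, 279, 4, 31, 64], [354.6, 292.6])] [[318.06237406 122.22113571]
 [318.61568558 216.92225305]]
0.87 [280.0, 109.9, 357.2, 312.4] 2177
```

View pics/w1.png

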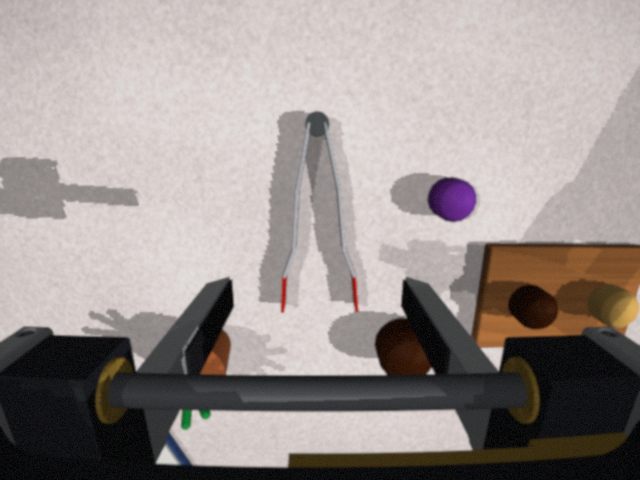

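The wrist view shows the tongs with their hinge at (317,122) and red tips at (283,294) and (355,293), aligned with the gripper. I'll work out the exact offset.

```bash
python3 - <<'E'
from h import *
W=vision.camera("wrist");A=vision.camera("scene");B=vision.camera("side")
r=red(W);p=onz(W,[(317,122.5),r[0][1],r[1][1]],.022)[:,:2]
g=[[282.7,280],[282,310],[353,280],[357,310]]
m=(p[1]+p[2])/2;d=m-p[0];y=np.arctan2(d[1],d[0]);u=d/np.linalg.norm(d)
print(p,"sep",np.linalg.norm(p[1]-p[2]),"len",np.linalg.norm(d),"yaw",y,"tool yaw",y+np.pi)
O=m-.085*u;O2=p[0]+.1*u;print("origin",O,O2)
# heights: triangulate tips and bun with wrist+scene/side
print(tri([(W,r[1][1]),(B,red(B)[0][1]),(A,red(A)[0][1])]),tri([(W,r[0][1]),(B,red(B)[1][1]),(A,red(A)[1][1])]))
o=status.get_obs();ps=o["eef_rot"][2];t=(O+O2)/2-o["ee_pos"][:2]
print("shift tool units",(t@[np.cos(ps),np.sin(ps)])/.5,(t@[np.sin(ps),-np.cos(ps)])/.5,"z to .004",(o["ee_pos"][2]-.004)/.5,"turn",-(y+np.pi-ps)/(np.pi/2))
E
```

```text
[[ 0.40934973 -0.24300601]
 [ 0.58029029 -0.31643134]
 [ 0.59587557 -0.23769434]] sep 0.08026466225515984 len 0.18194895439996492 yaw -0.18828852844042462 tool yaw 2.9533041251493684
origin [ 0.50458521 -0.26115272] [ 0.50758234 -0.2617238 ]
(array([ 0.59704652, -0.23763632,  0.01567064]), np.float64(0.002082679101659011)) (array([ 0.58154326, -0.31773861,  0.01508537]), np.float64(0.0016411870652657844))
shift tool units 0.002667280854894979 0.00018404465191544054 z to .004 0.4034729409294554 turn -0.001741063718988856
```

```bash
python3 -m pendant '[0,0,0.1,0,0,0,1, 0,0,0.2,0,0,0,1, 0,0,0.29,0,0,0,1, 0,0,0.35,0,0,0,1, 0,0,0.38,0,0,0,1, 0,0,0.4,0,0,0,1, 0,0,0.402,0,0,0,1]' 10
python3 -m pendant '[0,0,0,0,0,0,0.15, 0,0,0,0,0,0,0.15, 0,0,0,0,0,0,0, 0,0,0,0,0,0,-0.02, 0,0,0,0,0,0,-0.02, 0,0,0,0,0,0,-0.02, 0,0,0,0,0,0,-0.02, 0,0,0,0,0,0,-0.02]' 10
```

```text
time_s: 4.8
ee_pos: [0.5073, -0.2627, 0.0045]
eef_rot: [-3.142, 0.0, 2.949]
force: [0.1, 0.3, -0.3]
grip_width: 0.0944
grip_force: 0.0
time_s: 5.6
ee_pos: [0.5073, -0.2629, 0.0047]
eef_rot: [-3.142, 0.0, 2.949]
force: [0.4, 1.5, 3.8]
grip_width: 0.0464
grip_force: 6.6
```

```bash
python3 -m pendant '[0,0,-0.02,0,0,0,-0.02, 0,0,-0.06,0,0,0,-0.02, 0,0,-0.11,0,0,0,-0.02, 0,0,-0.16,0,0,0,-0.02, 0,0,-0.2,0,0,0,-0.02, 0,0,-0.2,0,0,0,-0.02]' 
cat > m.py <<'E'
from h import *
import sys
W=vision.camera("wrist");A=vision.camera("scene");B=vision.camera("side")
for n,c in zip("WAB",(W,A,B)): print(n,red(c))
o=status.get_obs();print(o["ee_pos"],o["eef_rot"],o["grip_width"],o["grip_force"],o["force"])
cv2.imwrite(f"pics/{sys.argv[1]}.png",np.vstack([W["pixels"][:,:,::-1],B["pixels"][:,:,::-1]])[::1,::1] if 0 else np.hstack([cv2.resize(x["pixels"][:,:,::-1],(400,300)) for x in (W,B)]))
E
python3 m.py m1
```

```text
time_s: 6.2
ee_pos: [0.508, -0.2636, 0.1074]
eef_rot: [-3.14, 0.004, 2.949]
force: [0.0, 0.4, -2.5]
grip_width: 0.0463
grip_force: 5.1
W [([258, 411, 10, 42, 349], [262.1, 430.3]), ([371, 411, 8, 42, 312], [374.7, 430.5])]
A [([241, 299, 15, 16, 49], [247.9, 306.6]), ([213, 322, 14, 16, 40], [219.5, 329.9])]
B [([316, 284, 22, 10, 215], [326.4, 288.5]), ([315, 309, 23, 10, 205], [325.8, 314.0])]
[ 0.50654635 -0.26272247  0.10340741] [ 3.14112826e+00 -1.42244042e-03  2.94887729e+00] 0.04629350108585308 5.077039523034159 [-1.34784095  0.05579884 -1.99903172]
```

View pics/m1.png

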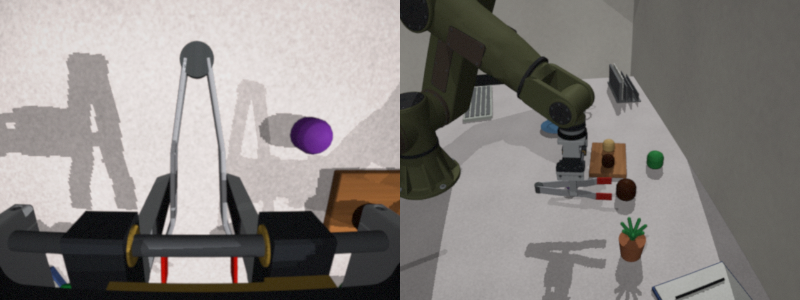

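The tongs are held off the desk, with the hinge at full-image pixel (316,96) and the tips at (262,430) and (375,430). I'll check their tilt and plan the bun approach.

```bash
cat > t.py <<'E'
from h import *
def hinge(c):
    d=silhouettes("tongs",c)
    return [(round(x["score"],2),np.round(x["extent"]).tolist()) for x in d[:2]]
def tips():
    W=vision.camera("wrist");A=vision.camera("scene");B=vision.camera("side")
    w,a,b=red(W),red(A),red(B);o=status.get_obs()
    L=tri([(W,w[1][1]),(B,b[0][1]),(A,a[0][1])]);R=tri([(W,w[0][1]),(B,b[1][1]),(A,a[1][1])])
    return W,A,B,o,L,R
if __name__=="__main__":
    W,A,B,o,L,R=tips();print(L,R)
    m=(L[0]+R[0])/2;print("mid",m,"sep",np.linalg.norm(L[0]-R[0]))
    ps=o["eef_rot"][2];d=m-o["ee_pos"];print("tool",d[:2]@[np.cos(ps),np.sin(ps)],d[:2]@[np.sin(ps),-np.cos(ps)],d[2],o["ee_pos"])
    for c in (W,A,B): print(hinge(c))
    H=tri([(W,(316,96)),(B,(223,300))]);print("hinge",H, "scene px",proj(A,[H[0]]))
    T=o["ee_pos"][2]-.004+.012;print("pred hinge px z",T,proj(B,[[*(onz(W,[(316,96)],T)[0][:2]),T]]))
E
python3 t.py
```

```text
(array([ 0.59503267, -0.24550237,  0.11557044]), np.float64(0.0014000064532885105)) (array([ 0.5828486 , -0.31184151,  0.11404774]), np.float64(0.001763610768831387))
mid [ 0.58894064 -0.27867194  0.11480909] sep 0.06746593192729484
tool -0.08387179835265489 0.00011166619202295988 0.011555989748769535 [ 0.50659932 -0.26272205  0.1032531 ]
[(0.94, [256.0, 63.0, 381.0, 452.0])]
[(0.55, [201.0, 298.0, 229.0, 342.0])]
[(0.8, [216.0, 284.0, 337.0, 316.0])]
hinge (array([ 0.40873197, -0.2442597 ,  0.10929515]), np.float64(0.0015225242227544199)) scene px [[177.05735712 260.98758171]]
pred hinge px z 0.11125310125978034 [[221.31000982 299.15634278]]
```

The tongs are level, and the bite point sits 84 mm along tool −x and about 10 mm above the TCP. Now I move sideways to a spot above the bun.

```bash
python3 -m pendant '[0,0.02,0,0,0,0,-0.02, 0,0.06,0,0,0,0,-0.02, -0.01,0.12,0,0,0,0,-0.02, -0.01,0.18,0,0,0,0,-0.02, -0.015,0.24,0,0,0,0,-0.02, -0.02,0.3,0,0,0,0,-0.02, -0.024,0.36,0,0,0,0,-0.02, -0.024,0.41,0,0,0,0,-0.02, -0.024,0.45,0,0,0,0,-0.02, -0.024,0.475,0,0,0,0,-0.02, -0.024,0.483,0,0,0,0,-0.02, -0.024,0.483,0,0,0,0,-0.02]'
python3 m.py m2; python3 t.py | head -4; python3 - <<'E'
from h import *
A=vision.camera("scene");B=vision.camera("side");W=vision.camera("wrist")
for c in (A,B,W):
  for d in silhouettes("dark_bun",c)+silhouettes("pale_bun",c): print(round(d["score"],2),np.round(d["extent"]),np.round(cen(d["region"])),c["pixels"][d["region"]].mean(0).round())
E
```

```text
time_s: 7.85
ee_pos: [0.565, -0.0281, 0.1044]
eef_rot: [-3.141, -0.0, 2.949]
force: [-0.4, -0.0, -1.2]
grip_width: 0.046
grip_force: 5.1
W [([258, 411, 10, 42, 348], [262.0, 430.4]), ([371, 411, 8, 42, 309], [374.8, 430.5])]
A [([336, 232, 16, 15, 55], [344.4, 238.6]), ([313, 251, 15, 14, 60], [320.2, 257.6])]
B [([326, 216, 17, 8, 123], [333.8, 219.1]), ([325, 233, 19, 9, 169], [334.0, 237.0])]
[ 0.56497268 -0.02895269  0.10444069] [-3.14149426e+00 -4.08669655e-05  2.94811434e+00] 0.04615457387597402 5.076659051945285 [-0.67466807 -0.13173729 -0.36414905]
(array([ 0.65351853, -0.01103737,  0.11628896]), np.float64(0.0026143317822837115)) (array([ 0.64195591, -0.07753787,  0.11462837]), np.float64(0.0024472652918517746))
mid [ 0.64773722 -0.04428762  0.11545866] sep 0.06751864871777981
tool -0.08415081079923811 0.0007342278388342751 0.011002475101345582 [ 0.56501563 -0.02882683  0.10445619]
[(0.97, [254.0, 66.0, 379.0, 452.0])]
0.93 [255. 257. 272. 279.] [261. 267.] [44. 22. 60.]
0.92 [320. 258. 342. 284.] [331. 269.] [29. 14.  7.]
0.88 [381. 294. 418. 328.] [399. 313.] [30. 75. 39.]
0.84 [286. 311. 320. 347.] [301. 331.] [32. 18. 12.]
0.4 [184. 385. 223. 437.] [205. 411.] [61. 62. 36.]
0.17 [399. 111. 438. 157.] [417. 134.] [80. 84. 78.]
0.83 [353. 235. 372. 258.] [363. 243.] [108.  89.  55.]
0.85 [345. 288. 379. 321.] [361. 303.] [35. 19. 13.]
0.83 [398. 240. 420. 270.] [408. 255.] [35. 80. 45.]
0.7 [264. 277. 287. 303.] [275. 290.] [68. 45. 82.]
0.68 [322. 246. 345. 267.] [333. 257.] [33. 17.  9.]
0.42 [246. 214. 343. 242.] [296. 227.] [88. 72. 73.]
0.41 [324. 225. 343. 234.] [334. 227.] [130. 106.  69.]
0.95 [289. 318. 345. 374.] [318. 349.] [50. 24. 10.]
0.71 [156. 172. 223. 233.] [188. 203.] [ 81.  40. 106.]
0.84 [414. 318. 464. 344.] [438. 330.] [102.  79.  42.]
```

View pics/m2.png

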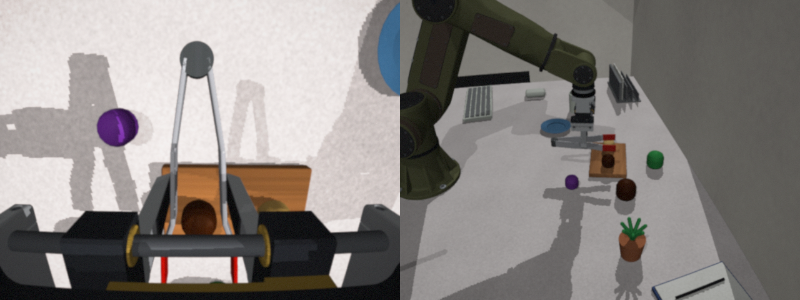

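The wrist view shows the bun at full-image pixel (318,350), centred between the tips (midpoint 318). Lowering around it and squeezing.

```bash
python3 -m pendant '[0,0,0.03,0,0,0,-0.02, 0,0,0.07,0,0,0,-0.02, 0,0,0.11,0,0,0,-0.02, 0,0,0.135,0,0,0,-0.02, 0,0,0.148,0,0,0,-0.02, 0,0,0.153,0,0,0,-0.02, 0,0,0.153,0,0,0,-0.02]'
python3 t.py | head -3; python3 m.py m3
```

```text
time_s: 9.45
ee_pos: [0.5653, -0.0283, 0.0283]
eef_rot: [3.142, 0.0, 2.949]
force: [-0.0, 0.5, -1.5]
grip_width: 0.0462
grip_force: 5.1
(array([ 0.65582678, -0.01042141,  0.04207076]), np.float64(0.0015368708457219932)) (array([ 0.64177917, -0.07641076,  0.04047428]), np.float64(0.001785228049384834))
mid [ 0.64880297 -0.04341609  0.04127252] sep 0.06748687782199675
tool -0.0846782071572879 0.0010858255693898602 0.01255666361314322 [ 0.56548389 -0.02826655  0.02871586]
W [([257, 411, 11, 42, 412], [262.1, 430.6]), ([370, 411, 10, 42, 388], [374.8, 430.5])]
A [([335, 252, 16, 16, 68], [343.1, 259.6]), ([314, 270, 14, 16, 59], [320.7, 277.4])]
B [([325, 244, 18, 7, 57], [334.4, 245.8]), ([324, 261, 19, 11, 184], [333.4, 265.7])]
[ 0.56516889 -0.02825597  0.02813438] [-3.14158740e+00  3.25187774e-04  2.94892059e+00] 0.04609579133790563 5.076903002237145 [-0.79864901  0.39138873 -1.09061883]
```

View pics/m3.png

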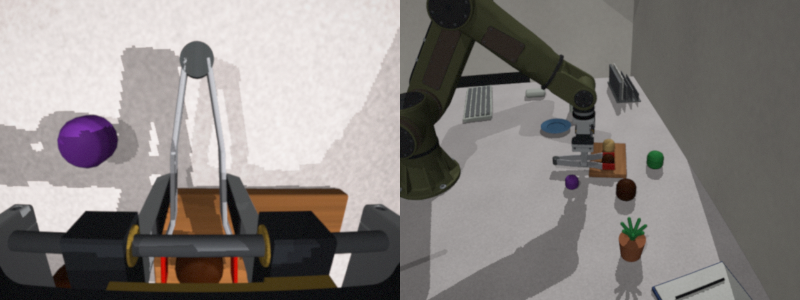

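The bun sits between the red tips in the wrist view (tips at (262,430) and (375,430), bun between them at about x=320). Squeezing with 23 N.

```bash
python3 -m pendant '[0,0,0,0,0,0,-0.12, 0,0,0,0,0,0,-0.2, 0,0,0,0,0,0,-0.3, 0,0,0,0,0,0,-0.5, 0,0,0,0,0,0,-0.5, 0,0,0,0,0,0,-0.5, 0,0,0,0,0,0,-0.5, 0,0,0,0,0,0,-0.5]' 23
python3 -m pendant '[0,0,-0.01,0,0,0,-0.5, 0,0,-0.03,0,0,0,-0.5, 0,0,-0.07,0,0,0,-0.5, 0,0,-0.13,0,0,0,-0.5, 0,0,-0.2,0,0,0,-0.5, 0,0,-0.26,0,0,0,-0.5, 0,0,-0.3,0,0,0,-0.5, 0,0,-0.3,0,0,0,-0.5]'
python3 m.py m4; python3 t.py|head -3
```

```text
time_s: 10.7
ee_pos: [0.5651, -0.0282, 0.028]
eef_rot: [3.142, 0.0, 2.949]
force: [0.8, -0.2, -0.2]
grip_width: 0.0353
grip_force: 23.0
time_s: 11.5
ee_pos: [0.5662, -0.0283, 0.1815]
eef_rot: [3.141, 0.006, 2.949]
force: [-0.1, -0.1, -0.6]
grip_width: 0.0355
grip_force: 23.0
W [([273, 411, 11, 43, 280], [276.7, 431.4]), ([355, 411, 10, 42, 305], [360.0, 430.9])]
A [([316, 226, 17, 13, 54], [324.6, 232.0])]
B [([326, 197, 19, 11, 192], [334.9, 202.4])]
[ 0.56458891 -0.02816183  0.17689276] [-3.14146610e+00 -1.43651647e-03  2.94895063e+00] 0.03558208291728873 22.955622375011444 [-0.17425658 -0.46199606 -2.58505814]Traceback (most recent call last):
  File "t.py", line 11, in <module>
    W,A,B,o,L,R=tips();print(L,R)
                ~~~~^^
  File "t.py", line 8, in tips
    L=tri([(W,w[1][1]),(B,b[0][1]),(A,a[0][1])]);R=tri([(W,w[0][1]),(B,b[1][1]),(A,a[1][1])])
                                                                       ~^^^
IndexError: list index out of range
```

View pics/m4.png

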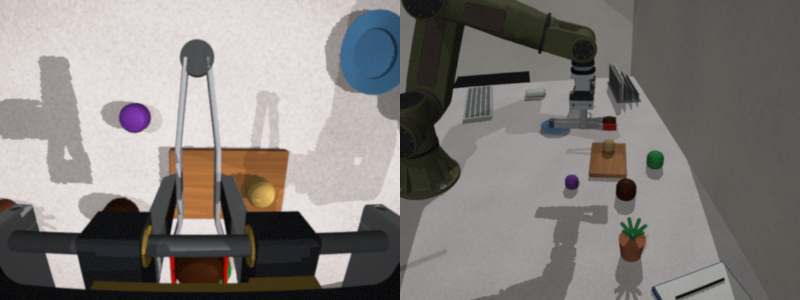

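The bun is up between the red tips: side-view pixel (334,202), wrist view (320,435). The board now holds only the pale bun. Moving over the plate.

```bash
python3 -m pendant '[0.01,0.014,0,0,0,0,-0.5, 0.04,0.05,0,0,0,0,-0.5, 0.08,0.1,0,0,0,0,-0.5, 0.13,0.165,0,0,0,0,-0.5, 0.18,0.23,0,0,0,0,-0.5, 0.23,0.295,0,0,0,0,-0.5, 0.28,0.36,0,0,0,0,-0.5, 0.33,0.42,0,0,0,0,-0.5, 0.375,0.48,0,0,0,0,-0.5, 0.415,0.53,0,0,0,0,-0.5, 0.435,0.555,0,0,0,0,-0.5, 0.445,0.568,0,0,0,0,-0.5]'
python3 -m pendant '[0,0,0,0,0,0,-0.5, 0,0,0,0,0,0,-0.5, 0,0,0,0,0,0,-0.5, 0,0,0,0,0,0,-0.5, 0,0,0,0,0,0,-0.5]'
python3 m.py m5; python3 - <<'E'
from h import *
A=vision.camera("scene");B=vision.camera("side");S={}
for n,c in (("A",A),("B",B)):
  for d in silhouettes("dark_bun",c)+silhouettes("plate",c)[:1]: print(n,round(d["score"],2),np.round(d["extent"]),np.round(cen(d["region"])),c["pixels"][d["region"]].mean(0).round())
print("expected bun px",proj(A,[[.4835,.277,.185]]),proj(B,[[.4835,.277,.185]]))
o=status.get_obs();print(o["joint_vel"])
E
```

```text
time_s: 13.0
ee_pos: [0.3998, 0.2944, 0.1776]
eef_rot: [-3.141, -0.0, 2.951]
force: [0.7, -0.2, -1.4]
grip_width: 0.0355
grip_force: 23.0
time_s: 13.5
ee_pos: [0.4013, 0.2927, 0.178]
eef_rot: [3.142, 0.0, 2.948]
force: [0.1, -0.0, -1.4]
grip_width: 0.0355
grip_force: 23.0
W [([273, 411, 10, 43, 271], [276.6, 431.1]), ([355, 411, 10, 42, 280], [359.8, 431.2])]
A [([339, 103, 14, 9, 27], [346.0, 107.1])]
B [([237, 139, 16, 9, 133], [244.5, 142.7])]
[0.40118464 0.29295101 0.17795216] [-3.14157232e+00  1.56980936e-05  2.94859983e+00] 0.03575977717227175 22.955583930015564 [ 0.36122971 -0.00826522 -1.01806687]
A 0.89 [286. 310. 318. 348.] [301. 330.] [27. 14. 10.]
A 0.75 [380. 292. 417. 327.] [399. 313.] [25. 66. 33.]
A 0.65 [251. 255. 272. 280.] [261. 267.] [54. 30. 70.]
A 0.63 [342.  95. 361. 114.] [353. 102.] [25. 11.  7.]
A 0.89 [322. 141. 372. 177.] [347. 159.] [45. 69. 89.]
B 0.95 [397. 241. 423. 272.] [408. 255.] [34. 77. 43.]
B 0.73 [346. 287. 377. 322.] [361. 303.] [35. 20. 15.]
B 0.58 [263. 278. 286. 305.] [274. 290.] [68. 43. 85.]
B 0.48 [236. 130. 255. 138.] [245. 135.] [48. 26. 21.]
B 0.86 [224. 187. 271. 211.] [249. 201.] [ 56.  83. 106.]
expected bun px [[351.57370239 105.35227382]] [[245.56964835 139.6893054 ]]
[ 5.67184787e-05  6.75464665e-05 -1.56475995e-03  7.47979955e-04
 -3.21102234e-04 -6.90898670e-04]
```

View pics/m5.png

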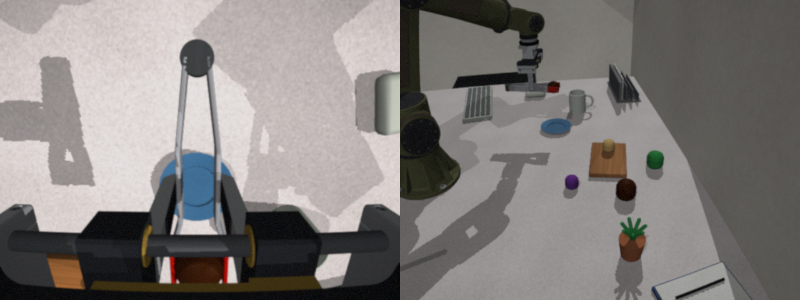

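The bun is still between the tips, at scene (353,102) and side (245,135). Both match the predicted pixels for a point over the plate centre. Everything is still and the bystanders are untouched, so I'm handing in.

```bash
python3 -c "
from station import order;print(order.hand_in())"
```

```text
the job is handed in; nothing more can be done
None
```

Handed in at about 14 s of the 45 s allowed: the small dark brown bun is held still in the squeezed tongs (23 N grip), about 18 cm above the desk and over the blue plate, and the pale bun, mug and pot plant were left alone.

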